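Clear the spectrometer stage with a spatula

ROBOT

A 6-joint arm with a two-finger parallel gripper is mounted at the origin on the work surface. World frame = base frame: x ahead of the robot, y to its left, z up, the work surface at z = 0. Lengths are in m, angles in rad, forces in N, time in s.
With the tool pointing down it reaches from about 0.4 to 0.825 m from the base axis. Payload 7 kg.
Tool frame: the origin (TCP) lies at the very end of the fingers, on their centre line; the grasp point (between the pads) lies 19 mm behind it (grip_point_offset is the distance from the TCP to the grasp point, in m); z points along the fingers, y is the line along which they close (so a half turn about z gives the same grasp; the last joint's range is limited). The gripper opens to 88 mm and grips with 3 to 60 N. Pads are 19 mm wide; open, the fingers measure 130 mm over their backs; the gripper's body (78 mm by 193 mm) begins 47 mm behind the grasp point.
Start: joints at [-0.908, 0.359, 0.012, 0, -1.224, -0.288], TCP at [0.247, -0.628, 0.194] pointing down, gripper open.
Joint ranges: [-3.07, 3.07], [-1.43, 2.12], [-1.02, 1.25], [-3.03, 1.67], [-3.05, -0], [-3.03, 3.03]. Speed limits (rad/s): [2.39, 2.39, 3.01, 3.14, 3.14, 3.14].

INTERFACE

Orientations are given as a rotation vector (axis times angle).
In Python, from cell import state, read_camera, camera_params, finish_job, grip_point_offset gives the robot as it stands.
- The arm moves only by the tool play_rows, never from a script. Its argument "series" is a list of rows, each an object with "claw": the opening, from 0 (shut) to 1 (fully open); "slide": the shift along the tool's x, y, z in cm, a list of three; "angular": the turn, a rotation vector about the tool's x, y, z in degrees, a list of three. A call has 1 to 8 rows; each row is the pose to reach, as a shift and turn from the pose commanded when the call began, along the tool's axes at that moment; what a row does not reach only later rows make up. A row lasts 1/10 s, in which the tool goes at most 50 mm and 8.59 degrees, less where a joint would pass 70% of its speed; a pose out of reach is approached as far as the arm can. A call with a gripper value outside its range is refused whole. The fingers move at their own pace and stop on an object; "squeeze" is the grip in N (left out, the last holds). Time passes only in rows, so rows that repeat a pose let the fingers close. It gives the time, the measured TCP pose, the force, the opening and the grip force at its end, in the units of the state.
- state(): the state, without advancing time (a new reading comes with each control period).
- read_camera(name): name is "scene" or "top" or "wrist"; returns the picture (400x640x3 uint8, blue, green, red); there is no depth.
- camera_params(name): a dict with "mtx" (3x3 intrinsics, pixels), "extrinsics" (4x4, takes a point from camera to world coordinates). Camera axes: x right, y down, z forward; pixel columns grow to the right and rows downward; lengths in m; the calibration is good to about 2 mm. The wrist camera is an equidistant fisheye: a pixel r from the principal point sees the ray r / f radians off the axis. A picture is of the moment at which its call begins: read the wrist's pose just before it. camera_params takes no time and is no camera call; for the wrist camera it gives the pose at the moment of the call.
- finish_job(): hands the job in; it is judged then, once.
The state is a dict: "time_s": time; "q": joint angles; "dq": joint speeds; "effort": joint torques, N m; "ee_pos": TCP position; "ee_rot": TCP orientation; "wrist_force": force on the tool from outside, world axes, zero at the start; "ft_torque": the same for the moment, N m; "grip_width": opening from 0.0 (shut) to 1.0 (fully open); "grasp_force": force on a finger pad.
Only numpy, scipy, OpenCV 4.12 (cv2) and the standard library are available. Lean on these libraries where they do the work, as an engineer would, in place of code of your own. Each camera call takes 0.05 s, during which the arm holds its last target. There are 200 camera calls.

TASK

Pull the wooden-handled spatula out of the tool holder and use its blade to slide the amber sample plate along the spectrometer's stage and off its end, so that the plate lies flat in the green tray; do not lift the plate or touch it with the gripper. Then stand the used spatula blade-down in the white beaker. Leave the other tools and everything else where they are.

Things in the scene. Friction and masses are not known exactly. Their poses are not given: they have to be found in the camera images.
- spatula: Wide spatula, 190 mm, 70 g, the only wooden (brown) handle, upright in one of the holder's slots. Origin mid lower end of the blade (10 mm above the table in the holder), z towards the handle, x normal to the blade, y across it. Steel blade 4 (x) by 30 mm (y), z 0 to 80; steel bolster 20 x 24 mm, z 80 to 92, rests on the holder's top; handle 14 (x) by 20 mm (y), z 92 to 190.
- holder: Loose grey block, 60 mm (x) by 150 mm (y) by 90 mm high, 0.9 kg, origin centre of underside. Three slots through it from the top, 7 mm (x) by 34 mm (y), at y = -50, 0 and +50 mm, hold the three tools upright, in any order.
- scraper: Bystander tool in the holder: black plastic handle, 180 mm long, otherwise shaped like the spatula (blade 24 mm wide).
- lifter: Bystander tool in the holder: blue plastic handle, 180 mm long, otherwise shaped like the spatula (blade 20 mm wide).
- sample: Amber plastic sample plate, 70 x 70 x 14 mm, 80 g, loose, lying flat on the spectrometer's stage. Origin centre of underside, z up, x and y parallel to its sides.
- spectrometer: Fixed white and blue instrument; origin on the table under the centre of its stage, a flat blue deck 120 mm (x) by 160 mm (y), top 80 mm above the table. Behind it (x +60 to +260) the white housing, 260 mm wide, 110 high, carries a press column (x over 95, y +75 to +115, top 187 mm). The deck's ends at y -80 and +80 each border a tray; its front edge (x -60) is open.
- tray_green: Fixed green tray at one end of the stage (left or right varies), turned like the spectrometer, its centre 147 mm from the stage's centre along the spectrometer's y. 120 mm (x) by 130 mm (y) outside, walls 5 mm, on a grey riser; origin on the table under its centre; inner floor 60 mm above the table, rim 76 mm (4 mm below the stage's deck).
- tray_red: Fixed red tray at the other end of the stage, same shape as the green one; to stay empty.
- beaker: Loose white ceramic beaker, outside radius at the rim 40 mm, slightly narrower at the foot, wall 4 mm, 110 mm high, 0.4 kg, open at the top. Origin centre of underside.
- dish: Bystander: shallow blue dish, radius 42 mm, 18 mm high; origin centre of underside.
- amber_jar: Bystander: amber jar, radius 32 mm, 90 mm high; origin centre of underside.
- white_jar: Bystander: white jar with black cap, radius 35 mm, 75 mm high; origin centre of underside.
There are look-alikes about, which are no part of the job. Leave any pink look-alike of the spatula alone. What is shaped like the sample but pink is not meant.

How it is judged:
By the outcome, as a careful person would: the job done as asked, in the order asked, and still so for the second after the job is handed in, with the robot touching nothing.
It also fails if it takes over 58 s, if anything falls off the work surface, if the arm or the gripper's body presses on something with over 40 N, if the wrist force passes 120 N, or if a joint passes its speed limit or range.

## Working session

There is one attempt and no reset: what is moved stays moved. The work goes in short steps, Python scripts to look and compute and a tool call to move; the robot and the scene stay as the last step left them, time stands still between calls to the robot, and variables do not carry over. Pictures are saved under pics/ and viewed, at most 10 in all, crops included, and the job is handed in when it is done.

Besides the shell and the picture viewer there is one more tool, called after "Emit:" as name(argument=value, ...), one argument or row to a line, values as JSON. play_rows: Moves the arm, as the interface text tells. Its arguments: {"type":"object","properties":{"series":{"type":"array","items":{"type":"object","properties":{"claw":{"type":"number"},"slide":{"type":"array","items":{"type":"number"}},"angular":{"type":"array","items":{"type":"number"}}}}},"squeeze":{"type":"number"}},"required":["series"]}

```bash
mkdir -p pics; ls
python3 - <<'E'
from cell import *
import cv2
for n in ("scene","top"):
    cv2.imwrite(f"pics/{n}0.png",read_camera(n)); p=camera_params(n); print(n,p["mtx"],p["extrinsics"])
s=state();print(s["time_s"],s["ee_pos"],s["ee_rot"],grip_point_offset)
E
```

```text
pics
scene [[362.23866133   0.         320.50501556]
 [  0.         362.23866133 193.10728527]
 [  0.           0.           1.        ]] [[ 0.58515817  0.57869889 -0.56806471  1.06142159]
 [ 0.81068838 -0.43418156  0.39277312 -0.39588974]
 [-0.01934585 -0.69035786 -0.72320935  0.77959839]
 [ 0.          0.          0.          1.        ]]
top [[494.67234037   0.         314.45717054]
 [  0.         494.67234037 191.99509314]
 [  0.           0.           1.        ]] [[-0.0279917  -0.98380178  0.17706079  0.26307298]
 [-0.99958707  0.02639811 -0.01134994  0.01465524]
 [ 0.00649202 -0.17730538 -0.98413447  1.44027399]
 [ 0.          0.          0.          1.        ]]
0.1 [ 0.2468988  -0.6277103   0.19359723] [ 5.85033732e-01 -3.08621709e+00 -2.26971597e-03] 0.0188
```

View pics/scene0.png

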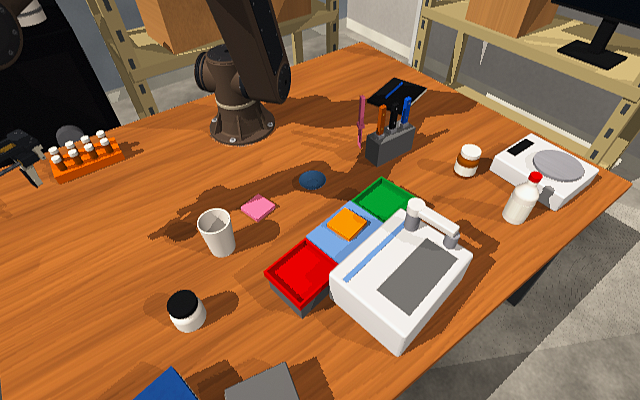

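View pics/top0.png

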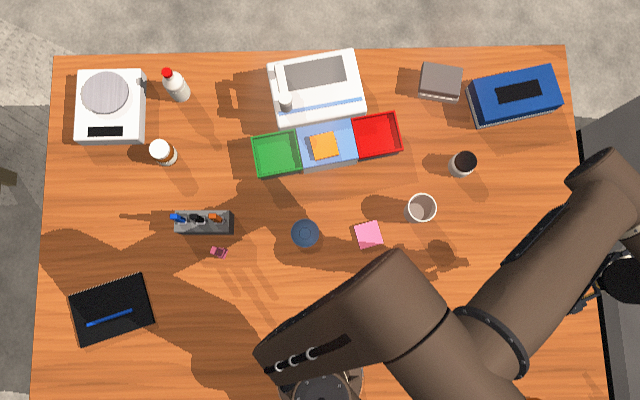

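The scene view shows the holder with a brown handle (380,112), black (394,112) and blue (405,110). A pink look-alike stands at (362,120), and the pink plate is at (258,207). In the top view, the green tray (276,154) is on the left (+y), the amber plate is at (323,145), the red tray at (377,135), the beaker at (422,207) and the holder at (205,222).

Spatula candidates are the pink one at top (218,252) and the brown one at (215,217). Only the brown one has a wooden handle and sits in a slot. Next I'll measure positions and check this in one enlarged crop.

```bash
cat > h.py <<'E'
import cv2, numpy as np
from cell import *
from scipy.spatial.transform import Rotation as R
def ray(n,uv):
    p=camera_params(n);E=p["extrinsics"];d=np.linalg.inv(p["mtx"])@[uv[0],uv[1],1]
    return E[:3,3],E[:3,:3]@d
def onz(n,uv,z):
    o,d=ray(n,uv);return o+d*(z-o[2])/d[2]
def cross(a,b):  # top uv, scene uv -> midpoint, gap
    o,d=ray("top",a);p,e=ray("scene",b)
    s,t=np.linalg.lstsq(np.c_[d,-e],p-o,rcond=None)[0]
    x,y=o+s*d,p+t*e;return (x+y)/2,np.linalg.norm(x-y)
def blobs(im,lo,hi,minA=15,roi=None):
    m=cv2.inRange(cv2.cvtColor(im,cv2.COLOR_BGR2HSV),lo,hi)
    if roi: k=np.zeros_like(m);x0,y0,x1,y1=roi;k[y0:y1,x0:x1]=255;m&=k
    return [c for c in cv2.findContours(m,0,2)[0] if cv2.contourArea(c)>=minA]
E
python3 - <<'E'
from h import *
t=cv2.imread("pics/top0.png");s=cv2.imread("pics/scene0.png")
def rect(nm,lo,hi,z,roi,n="top",im=t):
    for c in blobs(im,lo,hi,60,roi):
        b=cv2.boxPoints(cv2.minAreaRect(c));w=np.array([onz(n,q,z)[:2] for q in b])
        e=w[1]-w[0];f=w[2]-w[1]
        print(nm,n,"c",w.mean(0).round(4),"sides",np.linalg.norm(e).round(4),np.linalg.norm(f).round(4),"ang",np.degrees(np.arctan2(e[1],e[0])).round(1),np.degrees(np.arctan2(f[1],f[0])).round(1))
rect("plate",(12,150,150),(25,255,255),.094,(295,115,350,170))
rect("plate",(12,150,150),(25,255,255),.094,(320,200,375,250),"scene",s)
rect("green",(50,100,40),(75,255,255),.076,(240,120,310,190))
rect("red",(0,180,80),(5,255,255),.076,(345,100,410,170))
rect("red2",(175,180,80),(180,255,255),.076,(345,100,410,170))
rect("deck",(100,60,100),(125,255,255),.08,(295,110,365,175))
rect("holder",(90,0,60),(130,90,140),.09,(165,200,245,240))
a=cv2.resize(t[195:270,160:260],None,fx=4,fy=4,interpolation=cv2.INTER_CUBIC)
b=cv2.resize(s[85:170,345:425],None,fx=4.9,fy=4.9,interpolation=cv2.INTER_CUBIC)
o=np.zeros((420,800,3),np.uint8);o[:300,:400]=a;o[:b.shape[0],400:400+b.shape[1]]=b[:420,:400];cv2.imwrite("pics/crop1.png",o)
c=cv2.resize(t[180:230,395:445],None,fx=6,fy=6);d=cv2.resize(s[200:262,190:245],None,fx=6,fy=6)
o=np.zeros((372,640,3),np.uint8);o[:300,:300]=c;o[:372,310:]=d;cv2.imwrite("pics/crop2.png",o)
E
```

```text
plate top c [ 0.6377 -0.0304] sides 0.0688 0.0683 ang -77.0 -168.4
plate scene c [ 0.6396 -0.0324] sides 0.0817 0.0844 ang 115.9 10.7
plate scene c [ 0.5909 -0.0341] sides 0.0667 0.0725 ang 53.2 -38.6
green top c [0.6247 0.1054] sides 0.1306 0.1222 ang -80.2 -170.7
red top c [ 0.6737 -0.1852] sides 0.1329 0.1235 ang -79.0 -171.7
deck top c [ 0.6489 -0.0405] sides 0.1607 0.1213 ang -79.7 -171.5
```

View pics/crop1.png

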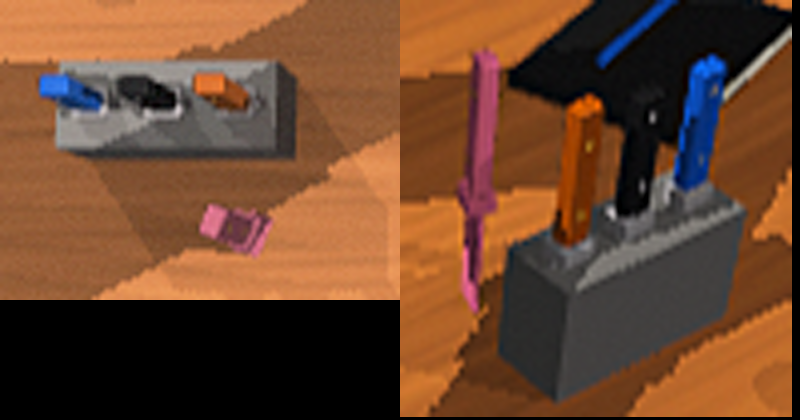

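View pics/crop2.png

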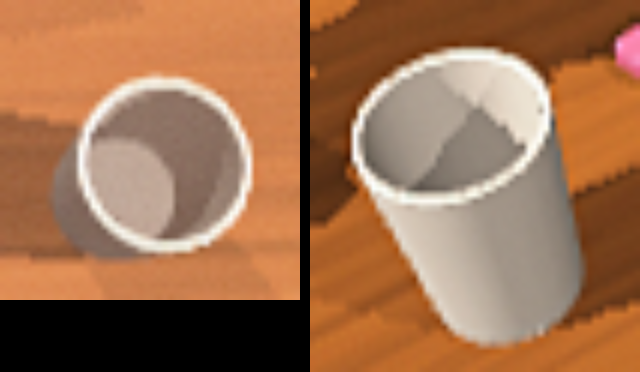

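The crop confirms the brown wooden handle (top face at about 212,216 in top) in the holder's right-hand slot. The pink spatula stands free in front of the holder at about (218,252). The beaker rim centre is near (422,207).

Run:
```python
from h import *
t=cv2.imread("pics/top0.png");s=cv2.imread("pics/scene0.png")
f=lambda x,y:(160+x/4,195+y/4)
g=lambda x,y:(345+(x-400)/4.9,85+y/4.9)
for p in [(57,61),(276,60),(278,148),(57,149)]: print("hold",onz("top",f(*p),.09).round(4))
print("hold scene",[onz("scene",g(*p),.09)[:2].round(4) for p in [(512,247),(570,290),(745,212)]])
print("handle top",cross(f(208,86),g(586,104)),onz("top",f(208,86),.2),onz("scene",g(586,104),.2))
for c in blobs(t,(5,150,60),(14,255,255),10,(205,210,226,225)): print("brown",cv2.boundingRect(c),[onz("top",p,.2)[:2].round(4) for p in cv2.boxPoints(cv2.minAreaRect(c))])
print("bolster",onz("top",f(250,107),.102),"scene",onz("scene",g(572,247),.102))
print("black/blue top",onz("top",f(133,88),.19),onz("top",f(55,87),.19),onz("scene",g(651,98),.19),onz("scene",g(711,65),.19))
print("pink",cross(f(213,220),g(486,54)),"base/mid",cross(f(245,235),g(478,190)), cross(f(258,245),g(472,303)))
# beaker rim
m=cv2.inRange(t[180:230,395:445],(200,200,200),(255,255,255))
for c in cv2.findContours(m,0,2)[0]:
    if len(c)>20:
        e=cv2.fitEllipse(c);u=(e[0][0]+395,e[0][1]+180);print("beaker top",u,e[1],onz("top",u,.11))
u=(190+(453-310)/6,200+127/6);print("beaker scene",onz("scene",u,.11), "foot", onz("scene",(190+(515-310)/6,200+344/6),0))
st=state();print(R.from_rotvec(st["ee_rot"]).as_matrix().round(3))
```

```text
hold [0.4654 0.386  0.09  ]
hold [0.462  0.2356 0.09  ]
hold [0.4013 0.2341 0.09  ]
hold [0.4047 0.3846 0.09  ]
hold scene [array([0.4077, 0.2401]), array([0.4617, 0.2401]), array([0.4703, 0.3829])]
handle top (array([0.43199775, 0.26255322, 0.19758458]), np.float64(0.004124722815104736)) [0.4303825  0.26039111 0.2       ] [0.43531322 0.26194492 0.2       ]
brown (208, 214, 14, 8) [array([0.437 , 0.2705]), array([0.4361, 0.2378]), array([0.4183, 0.2377]), array([0.4192, 0.2703])]
bolster [0.42845882 0.25121149 0.102     ] scene [0.44148751 0.25849377 0.102     ]
black/blue top [0.43174307 0.30992369 0.19      ] [0.43372646 0.35937789 0.19      ] [0.44318617 0.30808003 0.19      ] [0.43914369 0.36198028 0.19      ]
pink (array([0.34759086, 0.25942971, 0.19124527]), np.float64(0.0028041250499511294)) base/mid (array([0.34523782, 0.25986597, 0.08861151]), np.float64(0.007986701658856114)) (array([ 0.34261486,  0.26676719, -0.0107664 ]), np.float64(0.004598663153128773))
beaker top (422.05994415283203, 206.97352600097656) (27.32390785217285, 28.902435302734375) [ 0.45314855 -0.29228142  0.11      ]
beaker scene [ 0.45733658 -0.2913142   0.11      ] foot [ 0.4853179  -0.30295887  0.        ]
[[-0.931 -0.366 -0.001]
 [-0.366  0.931  0.001]
 [ 0.     0.001 -1.   ]]
```

```bash
cat >> h.py <<'E'
def plan(pos,yaw,st=None):
    "tool down, tool y at world yaw (deg): slide cm, angular deg in tool axes"
    st=st or state();C=R.from_rotvec(st["ee_rot"])
    y=np.array([np.cos(np.radians(yaw)),np.sin(np.radians(yaw)),0]);z=np.array([0,0,-1.])
    T=R.from_matrix(np.c_[np.cross(y,z),y,z])
    print("slide",(C.inv().apply(np.array(pos)-st["ee_pos"])*100).round(2),"ang",np.degrees((C.inv()*T).as_rotvec()).round(1),"t",st["time_s"],"pos",st["ee_pos"].round(4))
E
python3 - <<'E'
from h import *
plan((.247,-.628,.30),111.5);plan((.46,-.2,.30),145)
E
```

```text
slide [ 0.000e+00 -1.000e-02 -1.064e+01] ang [ 0.1 -0.  -0. ] t 0.1 pos [ 0.2469 -0.6277  0.1936]
slide [-35.48  32.02 -10.6 ] ang [  0.1   0.  -33.5] t 0.1 pos [ 0.2469 -0.6277  0.1936]
```

Emit:
play_rows(
  series=[
    {"slide": [0, 0, -5], "angular": [0, 0, 0], "claw": 0.5},
    {"slide": [-3, 3, -9], "angular": [0, 0, -5], "claw": 0.5},
    {"slide": [-35.5, 32, -10.6], "angular": [0, 0, -33.5], "claw": 0.5},
    {"slide": [-35.5, 32, -10.6], "angular": [0, 0, -33.5], "claw": 0.5},
    {"slide": [-35.5, 32, -10.6], "angular": [0, 0, -33.5], "claw": 0.5},
    {"slide": [-35.5, 32, -10.6], "angular": [0, 0, -33.5], "claw": 0.5},
    {"slide": [-35.5, 32, -10.6], "angular": [0, 0, -33.5], "claw": 0.5},
    {"slide": [-35.5, 32, -10.6], "angular": [0, 0, -33.5], "claw": 0.5},
  ],
)

```text
time_s: 0.9
ee_pos: [0.3967, -0.3252, 0.2934]
ee_rot: [-1.45, 2.787, 0.0]
wrist_force: [1.1, -0.0, 0.3]
grip_width: 0.5
grasp_force: 0.0
```

```bash
python3 -c "
from h import *
plan((.432,.2605,.27),178)"
```

```text
slide [-49.99  30.73   2.35] ang [  0.   0. -33.] t 0.9 pos [ 0.3967 -0.3252  0.2934]
```

Emit:
play_rows(
  series=[
    {"slide": [-49, 30, 0], "angular": [0, 0, -33], "claw": 0.5},
    {"slide": [-49, 30, 0], "angular": [0, 0, -33], "claw": 0.5},
    {"slide": [-49, 30, 0], "angular": [0, 0, -33], "claw": 0.5},
    {"slide": [-49, 30, 0], "angular": [0, 0, -33], "claw": 0.5},
    {"slide": [-49, 30, 0], "angular": [0, 0, -33], "claw": 0.5},
    {"slide": [-49, 30, 0], "angular": [0, 0, -33], "claw": 0.5},
    {"slide": [-49, 30, 0], "angular": [0, 0, -33], "claw": 0.5},
    {"slide": [-49, 30, 0], "angular": [0, 0, -33], "claw": 0.5},
  ],
)

```text
time_s: 1.7
ee_pos: [0.4205, 0.0741, 0.2937]
ee_rot: [-2.182, 2.259, 0.0]
wrist_force: [0.9, -1.0, -0.5]
grip_width: 0.498
grasp_force: 0.0
```

```bash
python3 -c "
from h import *
plan((.432,.2605,.25),178)"
```

```text
slide [-18.67  -0.5    4.38] ang [-0.  0. -0.] t 1.7 pos [0.4205 0.0741 0.2937]
```

Emit:
play_rows(
  series=[
    {"slide": [-18.7, -0.5, 3], "angular": [0, 0, 0], "claw": 0.5},
    {"slide": [-18.7, -0.5, 3], "angular": [0, 0, 0], "claw": 0.5},
    {"slide": [-18.7, -0.5, 3], "angular": [0, 0, 0], "claw": 0.5},
    {"slide": [-18.7, -0.5, 3], "angular": [0, 0, 0], "claw": 0.5},
    {"slide": [-18.7, -0.5, 3], "angular": [0, 0, 0], "claw": 0.5},
    {"slide": [-18.7, -0.5, 3], "angular": [0, 0, 0], "claw": 0.5},
  ],
)

```text
time_s: 2.3
ee_pos: [0.4323, 0.2593, 0.2625]
ee_rot: [2.182, -2.257, 0.0]
wrist_force: [0.7, -0.3, 0.4]
grip_width: 0.501
grasp_force: 0.0
```

Run:
```python
from h import *
plan((.432,.2605,.149),178)
p=camera_params("wrist");im=read_camera("wrist");cv2.imwrite("pics/w1.png",im)
print(p["mtx"],p["extrinsics"].round(3))
K,E=p["mtx"],p["extrinsics"]
def proj(X):
    v=np.linalg.inv(E)@[*X,1];th=np.arctan2(np.hypot(v[0],v[1]),v[2]);ph=np.arctan2(v[1],v[0])
    return K[0,2]+K[0,0]*th*np.cos(ph),K[1,2]+K[0,0]*th*np.sin(ph)
print("expect handle top",proj((.432,.2605,.2)),"pink",proj((.347,.26,.19)))
```

```text
slide [-1.400e-01  1.000e-02  1.135e+01] ang [ 0.1 -0.1  0.1] t 2.3 pos [0.4323 0.2593 0.2625]
[[309.70691629   0.         324.02332055]
 [  0.         309.70691629 203.25996158]
 [  0.           0.           1.        ]] [[-0.999  0.032  0.009  0.43 ]
 [ 0.033  0.955  0.295  0.178]
 [ 0.001  0.295 -0.955  0.453]
 [ 0.     0.     0.     1.   ]]
expect handle top (np.float64(324.1717707915683), np.float64(207.85102001673448)) pink (np.float64(417.0967358864466), np.float64(200.842583736929))
```

View pics/w1.png

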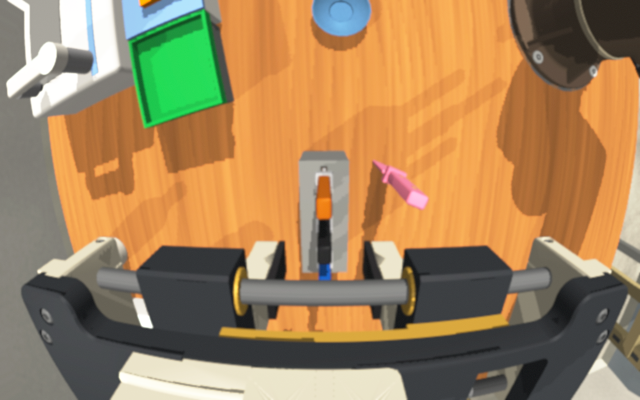

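The wrist view shows the brown handle's top face at (324,207), within a pixel of where I predicted it. The pink one is at (417,200), clear of the fingers. Descending to grasp.

Emit:
play_rows(
  series=[
    {"slide": [-0.1, 0, 4], "angular": [0, 0, 0], "claw": 0.5},
    {"slide": [-0.1, 0, 8], "angular": [0, 0, 0], "claw": 0.5},
    {"slide": [-0.1, 0, 11.3], "angular": [0, 0, 0], "claw": 0.5},
    {"slide": [-0.1, 0, 11.3], "angular": [0, 0, 0], "claw": 0.5},
    {"slide": [-0.1, 0, 11.3], "angular": [0, 0, 0], "claw": 0.5},
    {"slide": [-0.1, 0, 11.3], "angular": [0, 0, 0], "claw": 0.1},
    {"slide": [-0.1, 0, 11.3], "angular": [0, 0, 0], "claw": 0.1},
    {"slide": [-0.1, 0, 11.3], "angular": [0, 0, 0], "claw": 0.1},
  ],
  squeeze=30,
)

```text
time_s: 3.15
ee_pos: [0.4334, 0.2603, 0.1519]
ee_rot: [-2.18, 2.259, 0.0]
wrist_force: [-0.1, -0.4, 0.2]
grip_width: 0.29
grasp_force: 0.0
```

Emit:
play_rows(
  series=[
    {"slide": [0, 0, 0], "angular": [0, 0, 0], "claw": 0.05},
    {"slide": [0, 0, 0], "angular": [0, 0, 0], "claw": 0.0},
    {"slide": [0, 0, 0], "angular": [0, 0, 0], "claw": 0.0},
  ],
)

```text
time_s: 3.45
ee_pos: [0.4331, 0.26, 0.151]
ee_rot: [-2.181, 2.26, -0.0]
wrist_force: [-0.6, -0.4, 5.3]
grip_width: 0.155
grasp_force: 30.0
```

Emit:
play_rows(
  series=[
    {"slide": [0, 0, -1], "claw": 0, "angular": [0, 0, 0]},
    {"slide": [0, 0, -3], "claw": 0, "angular": [0, 0, 0]},
    {"slide": [0, 0, -5], "claw": 0, "angular": [0, 0, 0]},
    {"slide": [0, 0, -7], "claw": 0, "angular": [0, 0, 0]},
    {"slide": [0, 0, -9], "claw": 0, "angular": [0, 0, 0]},
    {"slide": [0, 0, -12], "claw": 0, "angular": [0, 0, 0]},
    {"slide": [0, 0, -16], "claw": 0, "angular": [0, 0, 0]},
    {"slide": [0, 0, -16], "claw": 0, "angular": [0, 0, 0]},
  ],
)

```text
time_s: 4.25
ee_pos: [0.4349, 0.2609, 0.3165]
ee_rot: [-2.176, 2.254, -0.001]
wrist_force: [1.2, 0.0, -0.0]
grip_width: 0.157
grasp_force: 30.0
```

Run:
```python
from h import *
c=np.array([.6492,-.0399]);th=np.radians(9.6);ex=np.array([np.cos(th),np.sin(th)]);ey=np.array([-ex[1],ex[0]])
pl=lambda x,y:c+x*ex+y*ey
for x,y in [(-.010,-.06),(-.010,0),(-.006,.095)]: print(x,y,pl(x,y).round(4))
plan((*pl(-.010,-.06),.31),99.6)
cv2.imwrite("pics/s2.png",cv2.resize(read_camera("scene")[40:240,260:480],None,fx=3,fy=3))
```

```text
-0.01 -0.06 [ 0.6493 -0.1007]
-0.01 0 [ 0.6393 -0.0416]
-0.006 0.095 [0.6274 0.0528]
slide [ 35.4 -22.7   0.6] ang [-0.1  0.5 78.4] t 4.25 pos [0.4349 0.2609 0.3165]
```

View pics/s2.png

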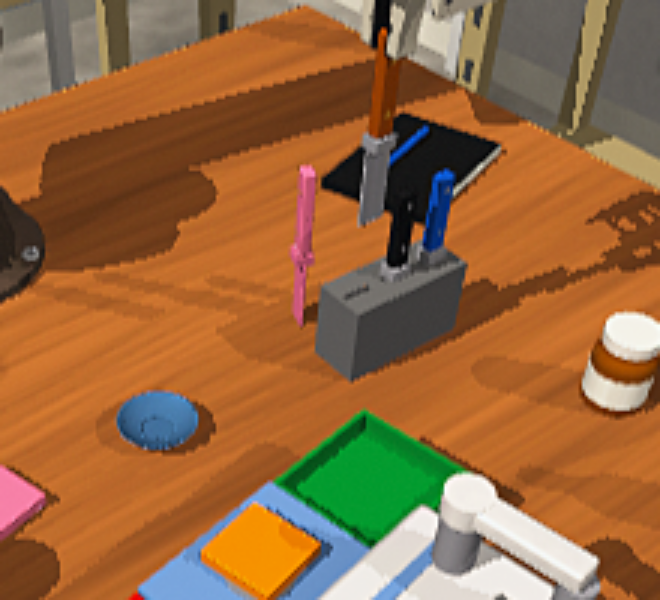

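The scene view shows the spatula out and hanging straight at (375,130 in the crop), with the holder, the other tools and the pink one undisturbed. Moving to behind the plate, on its red-tray side.

Emit:
play_rows(
  series=[
    {"slide": [35.4, -22.7, 0.6], "claw": 0, "angular": [0, 0, 78.4]},
    {"slide": [35.4, -22.7, 0.6], "claw": 0, "angular": [0, 0, 78.4]},
    {"slide": [35.4, -22.7, 0.6], "claw": 0, "angular": [0, 0, 78.4]},
    {"slide": [35.4, -22.7, 0.6], "claw": 0, "angular": [0, 0, 78.4]},
    {"slide": [35.4, -22.7, 0.6], "claw": 0, "angular": [0, 0, 78.4]},
    {"slide": [35.4, -22.7, 0.6], "claw": 0, "angular": [0, 0, 78.4]},
    {"slide": [35.4, -22.7, 0.6], "claw": 0, "angular": [0, 0, 78.4]},
    {"slide": [35.4, -22.7, 0.6], "claw": 0, "angular": [0, 0, 78.4]},
  ],
)

```text
time_s: 5.1
ee_pos: [0.6369, -0.0862, 0.3037]
ee_rot: [0.515, -3.097, -0.001]
wrist_force: [1.0, 1.5, -0.2]
grip_width: 0.154
grasp_force: 30.0
```

```bash
python3 -c "
from h import *
plan((.6493,-.1007,.31),99.6)"
```

```text
slide [-0.71 -1.77 -0.63] ang [ 0.  -0.1  9.3] t 5.1 pos [ 0.6369 -0.0862  0.3037]
```

Emit:
play_rows(
  series=[
    {"slide": [-0.7, -1.7, 0], "claw": 0, "angular": [0, 0, 8.5]},
    {"slide": [-0.7, -1.7, 0], "claw": 0, "angular": [0, 0, 9]},
    {"slide": [-0.7, -1.7, 0], "claw": 0, "angular": [0, 0, 9]},
    {"slide": [-0.7, -1.7, 0], "claw": 0, "angular": [0, 0, 9]},
  ],
)

```text
time_s: 5.5
ee_pos: [0.6483, -0.0974, 0.3045]
ee_rot: [0.284, -3.128, -0.0]
wrist_force: [0.7, -0.1, -0.5]
grip_width: 0.152
grasp_force: 30.0
```

```bash
python3 -c "
from h import *
plan((.6493,-.1007,.226),99.6)"
```

```text
slide [-0.04 -0.35  7.85] ang [ 0.  -0.   0.8] t 5.5 pos [ 0.6483 -0.0974  0.3045]
```

Emit:
play_rows(
  series=[
    {"slide": [0, -0.3, 3], "claw": 0, "angular": [0, 0, 0.8]},
    {"slide": [0, -0.3, 6], "claw": 0, "angular": [0, 0, 0.8]},
    {"slide": [0, -0.3, 7.5], "claw": 0, "angular": [0, 0, 0.8]},
    {"slide": [0, -0.3, 7.9], "claw": 0, "angular": [0, 0, 0.8]},
    {"slide": [0, -0.3, 7.9], "claw": 0, "angular": [0, 0, 0.8]},
    {"slide": [0, -0.3, 7.9], "claw": 0, "angular": [0, 0, 0.8]},
  ],
)

```text
time_s: 6.1
ee_pos: [0.65, -0.1006, 0.2274]
ee_rot: [-0.26, 3.129, -0.001]
wrist_force: [0.8, 0.2, 0.2]
grip_width: 0.158
grasp_force: 30.0
```

Run:
```python
from h import *
plan((.6393,-.0416,.225),99.6)
plan((.6274,.0528,.225),99.6)
a=read_camera("scene")[150:300,260:460];b=read_camera("top")[90:190,240:370]
o=np.zeros((600,800,3),np.uint8);o[:300,:400]=cv2.resize(a,(400,300));o[300:600,:390]=cv2.resize(b,(390,300))
o[:400,400:]=cv2.resize(read_camera("wrist")[0:400,120:520],(400,400))
cv2.imwrite("pics/p3.png",o)
```

```text
slide [0.08 5.99 0.24] ang [-0.   0.1 -0.1] t 6.1 pos [ 0.65   -0.1006  0.2274]
slide [-0.3  15.5   0.23] ang [-0.   0.1 -0.1] t 6.1 pos [ 0.65   -0.1006  0.2274]
```

View pics/p3.png

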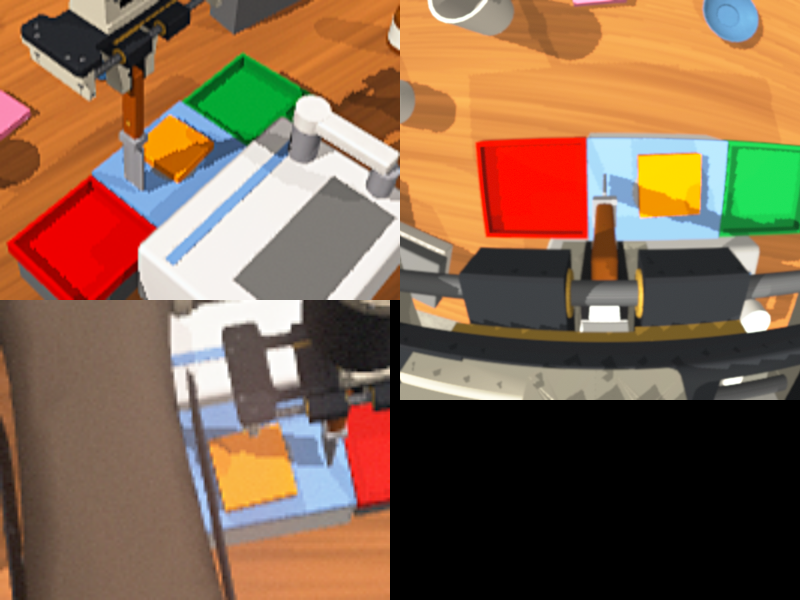

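The blade stands on the deck behind the plate, between it and the red tray; nothing touches yet. Pushing gently.

Emit:
play_rows(
  series=[
    {"slide": [0, 2, 0], "claw": 0, "angular": [0, 0, 0]},
    {"slide": [0, 3, 0], "claw": 0, "angular": [0, 0, 0]},
    {"slide": [0, 4, 0], "claw": 0, "angular": [0, 0, 0]},
    {"slide": [0, 5, 0], "claw": 0, "angular": [0, 0, 0]},
    {"slide": [-0.1, 6, 0], "claw": 0, "angular": [0, 0, 0]},
    {"slide": [-0.1, 7, 0], "claw": 0, "angular": [0, 0, 0]},
    {"slide": [-0.1, 7.5, 0], "claw": 0, "angular": [0, 0, 0]},
    {"slide": [-0.1, 7.5, 0], "claw": 0, "angular": [0, 0, 0]},
  ],
)

```text
time_s: 7.05
ee_pos: [0.638, -0.026, 0.2257]
ee_rot: [0.259, -3.131, -0.0]
wrist_force: [1.1, 0.9, -0.2]
grip_width: 0.157
grasp_force: 30.0
```

```bash
cat >> h.py <<'E'
CS=np.array([.6492,-.0399]);th=np.radians(9.6);EX=np.array([np.cos(th),np.sin(th)]);EY=np.array([-EX[1],EX[0]])
def loc(p): d=np.array(p[:2])-CS;return (d@EX).round(4),(d@EY).round(4)
def plate(z=.094):
    im=read_camera("top")
    for c in blobs(im,(12,150,150),(25,255,255),40,(240,110,350,190)):
        b=cv2.boxPoints(cv2.minAreaRect(c));w=[loc(onz("top",q,z)) for q in b]
        print("plate c",np.mean(w,0).round(4),"corners",[tuple(map(float,x)) for x in w])
E
python3 - <<'E'
from h import *
plate();s=state();print("tcp",loc(s["ee_pos"]),s["ee_pos"],s["wrist_force"].round(1))
E
```

```text
plate c [-0.0957  0.0516] corners [(-0.0456, 0.137), (-0.0817, -0.0465), (-0.1456, -0.033), (-0.1098, 0.149)]
plate c [-0.0059  0.0522] corners [(0.0293, 0.0868), (0.03, 0.0175), (-0.0412, 0.018), (-0.0418, 0.0867)]
tcp (np.float64(-0.0087), np.float64(0.0151)) [ 0.63807701 -0.02643822  0.22572586] [-0.3  0.1 -1.7]
```

Emit:
play_rows(
  series=[
    {"slide": [0, 1, 0], "claw": 0, "angular": [0, 0, 0]},
    {"slide": [0, 2, 0], "claw": 0, "angular": [0, 0, 0]},
    {"slide": [0, 3, 0], "claw": 0, "angular": [0, 0, 0]},
    {"slide": [0, 4, 0], "claw": 0, "angular": [0, 0, 0]},
    {"slide": [0, 5, 0], "claw": 0, "angular": [0, 0, 0]},
    {"slide": [0, 6, 0], "claw": 0, "angular": [0, 0, 0]},
    {"slide": [0, 6.5, 0], "claw": 0, "angular": [0, 0, 0]},
    {"slide": [0, 6.5, 0], "claw": 0, "angular": [0, 0, 0]},
  ],
)

```text
time_s: 7.9
ee_pos: [0.6274, 0.0382, 0.2258]
ee_rot: [-0.259, 3.131, 0.0]
wrist_force: [-0.3, 0.6, 0.2]
grip_width: 0.157
grasp_force: 30.0
```

Run:
```python
from h import *
plate();s=state();print("tcp",loc(s["ee_pos"]),s["ee_pos"],s["wrist_force"].round(1))
```

```text
plate c [-0.09    0.1459] corners [(-0.089, 0.2449), (-0.0386, 0.232), (-0.0911, 0.0463), (-0.1411, 0.0604)]
plate c [-0.1091 -0.0166] corners [(-0.0725, 0.0001), (-0.0817, -0.0465), (-0.1456, -0.033), (-0.1365, 0.0132)]
plate c [-0.009   0.1179] corners [(0.0243, 0.1545), (0.0285, 0.085), (-0.0424, 0.0816), (-0.0464, 0.1505)]
plate c [0.0759 0.2136] corners [(0.0568, 0.2383), (0.1032, 0.2304), (0.095, 0.1887), (0.0487, 0.1969)]
tcp (np.float64(-0.0085), np.float64(0.0801)) [0.62745323 0.03769572 0.22579567] [ 0.4 -0.6 -0.4]
```

Emit:
play_rows(
  series=[
    {"slide": [0, 0.5, 0], "claw": 0, "angular": [0, 0, 0]},
    {"slide": [0, 1, 0], "claw": 0, "angular": [0, 0, 0]},
    {"slide": [0, 1.5, 0], "claw": 0, "angular": [0, 0, 0]},
    {"slide": [0, 1.8, 0], "claw": 0, "angular": [0, 0, 0]},
    {"slide": [0, 1.8, 0], "claw": 0, "angular": [0, 0, 0]},
    {"slide": [0, 1.8, 0], "claw": 0, "angular": [0, 0, 0]},
  ],
)

```text
time_s: 8.55
ee_pos: [0.6245, 0.0551, 0.2258]
ee_rot: [0.258, -3.131, -0.0]
wrist_force: [-0.6, -0.8, -0.7]
grip_width: 0.159
grasp_force: 30.0
```

Run:
```python
from h import *
plate(.074);s=state();print("tcp",loc(s["ee_pos"]),s["ee_pos"],s["wrist_force"].round(1))
a=read_camera("scene")[150:250,300:450]
o=np.zeros((400,800,3),np.uint8);o[:400,:400]=cv2.resize(a,(400,267)) if 0 else cv2.resize(read_camera("wrist")[0:400,120:520],(400,400))
o[:267,400:]=cv2.resize(a,(400,267));cv2.imwrite("pics/p4.png",o)
```

```text
plate c [-0.0833  0.1523] corners [(-0.0423, 0.2495), (-0.082, 0.0473), (-0.1243, 0.0557), (-0.0848, 0.2568)]
plate c [-0.0433  0.2356] corners [(-0.0446, 0.2598), (-0.0293, 0.2559), (-0.042, 0.2114), (-0.0573, 0.2154)]
plate c [-0.1054 -0.02  ] corners [(-0.0686, -0.0045), (-0.0773, -0.049), (-0.1422, -0.0353), (-0.1336, 0.0089)]
plate c [-0.0061  0.1253] corners [(0.03, 0.1599), (0.0295, 0.0899), (-0.0422, 0.091), (-0.0416, 0.1603)]
tcp (np.float64(-0.0085), np.float64(0.0976)) [0.62456682 0.05496808 0.22579887] [-0.5 -0.3 -0.4]
```

View pics/p4.png

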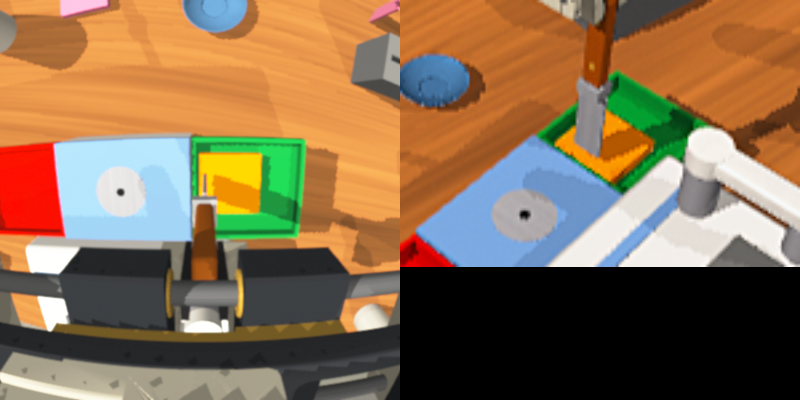

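The plate measures 69.5 x 72 mm at the height of a plate lying on the tray floor, so it lies flat there. Its rear edge is at 0.0905, past the wall's inner face at 0.087, and the blade is above it. Raising, then heading for the beaker, where I'll put the spatula in slightly tilted so it leans gently.

Emit:
play_rows(
  series=[
    {"slide": [0, -0.2, -3], "claw": 0, "angular": [0, 0, 0]},
    {"slide": [0, -0.3, -8], "claw": 0, "angular": [0, 0, 0]},
    {"slide": [0, -0.3, -12], "claw": 0, "angular": [0, 0, 0]},
    {"slide": [0, -0.3, -12], "claw": 0, "angular": [0, 0, 0]},
  ],
)

```text
time_s: 9.1
ee_pos: [0.6275, 0.0517, 0.353]
ee_rot: [-0.257, 3.121, 0.001]
wrist_force: [0.3, -0.1, -0.9]
grip_width: 0.16
grasp_force: 30.0
```

```bash
cat >> h.py <<'E'
def bplan(up,tilt=15,bk=(.4545,-.2915),yaw=99.6,off=-.011,z0=.012):
    t=np.radians(tilt);u=np.array([np.cos(np.radians(yaw)),np.sin(np.radians(yaw)),0]);k=np.array([0,0,1.])
    a=u*np.sin(t)+k*np.cos(t);y=u*np.cos(t)-k*np.sin(t);z=-a
    T=R.from_matrix(np.c_[np.cross(y,z),y,z]);P=np.array([*bk,z0])+off*u+(.141+up)*a
    st=state();C=R.from_rotvec(st["ee_rot"])
    print("target",P.round(4),"slide",(C.inv().apply(P-st["ee_pos"])*100).round(2),"ang",np.degrees((C.inv()*T).as_rotvec()).round(1))
E
python3 -c "
from h import *
bplan(.16)"
```

```text
target [ 0.4433 -0.2255  0.3027] slide [ 22.75 -24.34   4.79] ang [15.   0.6 -0.3]
```

Emit:
play_rows(
  series=[
    {"slide": [22.7, -24.3, 3], "claw": 0, "angular": [0, 0, 0]},
    {"slide": [22.7, -24.3, 3], "claw": 0, "angular": [0, 0, 0]},
    {"slide": [22.7, -24.3, 3], "claw": 0, "angular": [15, 0, 0]},
    {"slide": [22.7, -24.3, 3], "claw": 0, "angular": [15, 0, 0]},
    {"slide": [22.7, -24.3, 3], "claw": 0, "angular": [15, 0, 0]},
    {"slide": [22.7, -24.3, 3], "claw": 0, "angular": [15, 0, 0]},
    {"slide": [22.7, -24.3, 3], "claw": 0, "angular": [15, 0, 0]},
    {"slide": [22.7, -24.3, 3], "claw": 0, "angular": [15, 0, 0]},
  ],
)

```text
time_s: 9.9
ee_pos: [0.438, -0.2271, 0.3159]
ee_rot: [-0.249, 3.083, -0.405]
wrist_force: [-0.1, -0.3, -0.9]
grip_width: 0.157
grasp_force: 30.0
```

Emit:
play_rows(
  series=[
    {"slide": [0, 0, 0], "claw": 0, "angular": [0, 0, 0]},
  ],
)

```text
time_s: 10.0
ee_pos: [0.4404, -0.2255, 0.3162]
ee_rot: [-0.251, 3.082, -0.406]
wrist_force: [-0.1, -0.2, -1.3]
grip_width: 0.154
grasp_force: 30.0
```

Run:
```python
from h import *
bplan(.14)
p=camera_params("wrist");im=read_camera("wrist");K,E=p["mtx"],p["extrinsics"]
def proj(X):
    v=np.linalg.inv(E)@[*X,1];th=np.arctan2(np.hypot(v[0],v[1]),v[2]);ph=np.arctan2(v[1],v[0])
    return [K[0,2]+K[0,0]*th*np.cos(ph),K[1,2]+K[0,0]*th*np.sin(ph)]
pts=[proj((.4545+.038*np.cos(t),-.2915+.038*np.sin(t),.11)) for t in np.linspace(0,6.28,24)]
for q in pts: cv2.circle(im,tuple(int(round(v)) for v in q),1,(255,0,255),-1)
print(state()["ee_pos"],np.mean(pts,0))
cv2.imwrite("pics/w5.png",im)
```

```text
target [ 0.4442 -0.2306  0.2834] slide [-0.29  0.3   3.31] ang [ 0.  -0.  -0.3]
[ 0.44096962 -0.22497334  0.31609394] [315.95684806 173.67949449]
```

View pics/w5.png

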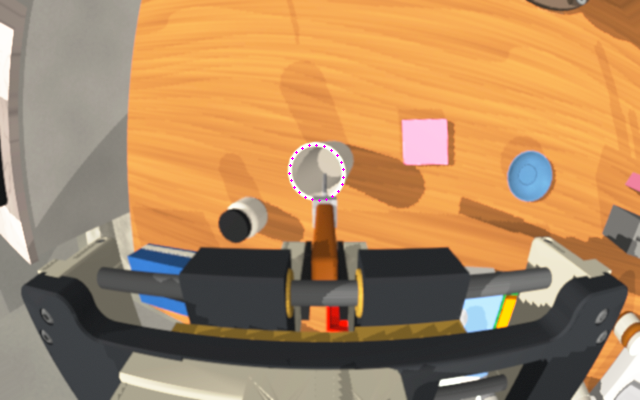

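The wrist view shows my predicted rim circle falling on the beaker's rim at (317,172). The white jar at (243,219) is clear. Inserting along the spatula's axis.

Emit:
play_rows(
  series=[
    {"slide": [-0.3, 0.3, 3], "claw": 0, "angular": [0, 0, 0]},
    {"slide": [-0.3, 0.3, 3.3], "claw": 0, "angular": [0, 0, 0]},
    {"slide": [-0.3, 0.3, 5], "claw": 0, "angular": [0, 0, 0]},
    {"slide": [-0.3, 0.3, 7.5], "claw": 0, "angular": [0, 0, 0]},
    {"slide": [-0.3, 0.3, 10], "claw": 0, "angular": [0, 0, 0]},
    {"slide": [-0.3, 0.3, 12.5], "claw": 0, "angular": [0, 0, 0]},
    {"slide": [-0.3, 0.3, 14], "claw": 0, "angular": [0, 0, 0]},
    {"slide": [-0.3, 0.3, 14], "claw": 0, "angular": [0, 0, 0]},
  ],
)

```text
time_s: 10.85
ee_pos: [0.4486, -0.2571, 0.1782]
ee_rot: [-0.255, 3.087, -0.406]
wrist_force: [-1.0, -0.3, -0.1]
grip_width: 0.158
grasp_force: 30.0
```

```bash
python3 -c "
from h import *
bplan(.0);s=state();print(s['wrist_force'].round(1),s['ft_torque'].round(2))"
```

```text
target [ 0.4502 -0.2664  0.1482] slide [-0.03 -0.14  3.14] ang [ 0.  -0.3 -0.1]
[-1.  -0.3 -0.1] [ 0.93  0.22 -0.02]
```

Emit:
play_rows(
  series=[
    {"slide": [0, -0.1, 1.2], "claw": 0, "angular": [0, 0, 0]},
    {"slide": [0, -0.1, 2.2], "claw": 0, "angular": [0, 0, 0]},
    {"slide": [0, -0.1, 2.9], "claw": 0, "angular": [0, 0, 0]},
    {"slide": [0, -0.1, 3.3], "claw": 0, "angular": [0, 0, 0]},
    {"slide": [0, -0.1, 3.3], "claw": 0, "angular": [0, 0, 0]},
    {"slide": [0, -0.1, 3.3], "claw": 0, "angular": [0, 0, 0]},
  ],
)

```text
time_s: 11.45
ee_pos: [0.4511, -0.2666, 0.1485]
ee_rot: [-0.254, 3.083, -0.406]
wrist_force: [0.3, -0.0, -1.1]
grip_width: 0.159
grasp_force: 30.0
```

Emit:
play_rows(
  series=[
    {"slide": [0, 0, 0.2], "claw": 0, "angular": [0, 0, 0]},
    {"slide": [0, 0, 0.2], "claw": 0, "angular": [0, 0, 0]},
  ],
)

```text
time_s: 11.65
ee_pos: [0.451, -0.2671, 0.1463]
ee_rot: [-0.254, 3.083, -0.406]
wrist_force: [0.1, 0.2, -0.2]
grip_width: 0.156
grasp_force: 30.0
```

Emit:
play_rows(
  series=[
    {"slide": [0, 0, 0.2], "claw": 0.2, "angular": [0, 0, 0]},
    {"slide": [0, 0, 0.2], "claw": 0.25, "angular": [0, 0, 0]},
    {"slide": [0, 0, 0.2], "claw": 0.3, "angular": [0, 0, 0]},
    {"slide": [0, 0, 0.2], "claw": 0.4, "angular": [0, 0, 0]},
    {"slide": [0, 0, 0.2], "claw": 0.5, "angular": [0, 0, 0]},
    {"slide": [0, 0, 0.2], "claw": 0.6, "angular": [0, 0, 0]},
    {"slide": [0, 0, 0.2], "claw": 0.6, "angular": [0, 0, 0]},
    {"slide": [0, 0, 0.2], "claw": 0.6, "angular": [0, 0, 0]},
  ],
)

```text
time_s: 12.45
ee_pos: [0.451, -0.2676, 0.1443]
ee_rot: [-0.254, 3.083, -0.406]
wrist_force: [-0.4, -0.2, -0.1]
grip_width: 0.592
grasp_force: 0.0
```

Emit:
play_rows(
  series=[
    {"slide": [0, 0, -1], "claw": 0.6, "angular": [0, 0, 0]},
    {"slide": [0, 0, -3], "claw": 0.6, "angular": [0, 0, 0]},
    {"slide": [0, 0, -5], "claw": 0.6, "angular": [0, 0, 0]},
    {"slide": [0, 0, -8], "claw": 0.6, "angular": [0, 0, 0]},
    {"slide": [0, 0, -11], "claw": 0.6, "angular": [0, 0, 0]},
    {"slide": [0, 0, -14], "claw": 0.6, "angular": [0, 0, 0]},
    {"slide": [0, 0, -16], "claw": 0.6, "angular": [0, 0, 0]},
    {"slide": [0, 0, -16], "claw": 0.6, "angular": [0, 0, 0]},
  ],
)

```text
time_s: 13.25
ee_pos: [0.4457, -0.2263, 0.3027]
ee_rot: [-0.254, 3.077, -0.406]
wrist_force: [0.1, -1.7, -0.5]
grip_width: 0.601
grasp_force: 0.0
```

Run:
```python
from h import *
s=read_camera("scene");t=read_camera("top")
o=np.zeros((600,800,3),np.uint8);o[:350,:560]=cv2.resize(s[100:350,130:530],(560,350))
o[350:,:400]=cv2.resize(t[90:247,160:410],(400,250));o[350:,400:]=cv2.resize(t[90:247,240:490],(400,250));cv2.imwrite("pics/f6.png",o)
plate(.074)
```

```text
plate c [-0.006   0.1255] corners [(0.0299, 0.1602), (0.03, 0.0906), (-0.0419, 0.0911), (-0.0418, 0.16)]
```

View pics/f6.png

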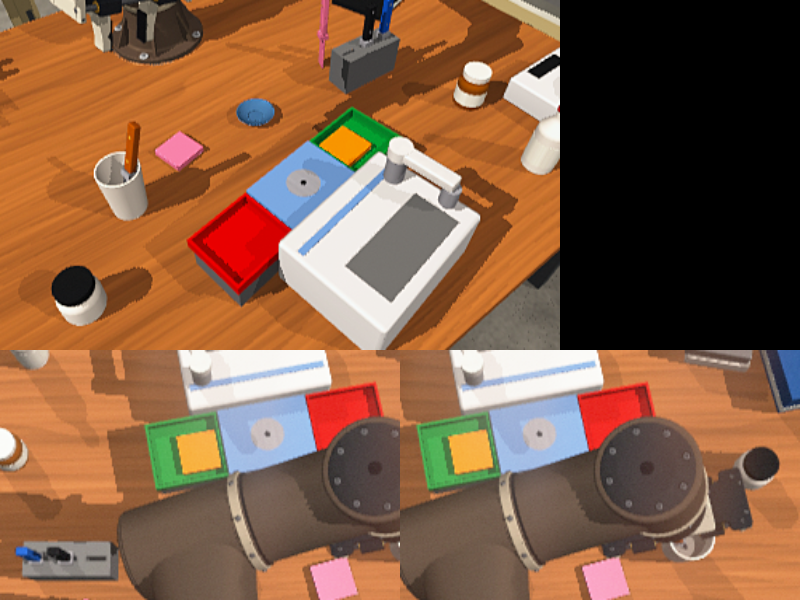

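The final view shows the plate flat in the green tray (345,147) and the spatula blade-down in the beaker (125,165). The red tray is empty and everything else is where it was. Handing in.

```bash
python3 -c "
from cell import *
print(finish_job())"
```

```text
the job is handed in; nothing more can be done
None
```

The amber plate lies flat in the green tray and the spatula stands blade-down in the white beaker, with everything else left in place; I handed the job in at about 13 s of the 58 s allowed, and no verdict came back.

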